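Roll the wheel lock to its code and open the key cover

ROBOT

A 7-joint arm with a two-finger parallel gripper is mounted at the origin on a cart in front of the work surface, level with it; the furniture and walls round the work are solid. World frame = base frame: x ahead of the robot, y to its left, z up, the work surface at z = 0. Lengths are in m, angles in rad, forces in N, time in s.
With the tool pointing down it reaches from about 0.4 to 0.85 m from the base axis. Payload 10.4 kg.
Tool frame: the origin (TCP) lies at the very end of the fingers, on their centre line; the grasp point (between the pads) lies 19 mm behind it; z points along the fingers, y is the direction in which the jaws open and shut (so a half turn about z gives the same grasp; the last joint's range is limited). The gripper opens to 85 mm and grips with 20 to 120 N. Pads are 22 mm wide; open, the fingers measure 114 mm over their backs; the gripper's body (76 mm by 85 mm) begins 54 mm behind the grasp point. The pads swing forward as they close: fully open they stand 13 mm farther back than shut.
Start: joints at [1.203, 0.332, -0.065, 1.46, 0.022, 1.35, -0.088], TCP at [0.211, -0.588, 0.231] pointing down, gripper open.
Joint ranges: [-2.6, 2.6], [-0.5, 2.12], [-1.47, 1.34], [0.16, 2.42], [-1.27, 4.41], [0.06, 2.06], [-2.6, 2.6]. Speed limits (rad/s): [2.22, 2.22, 2.79, 2.79, 3.14, 3.14, 3.14].

INTERFACE

Orientations are given as a rotation vector (axis times angle).
In Python, from rig import read_state, camera, sign_off gives the robot as it stands. The module is installed in compiled form; this text tells all that it offers.
- The arm moves only by the tool jog_arm, never from a script. Its argument "targets" is a list of rows, each an object with "travel": the shift along the tool's x, y, z in m, a list of three; "turn": the turn, a rotation vector about the tool's x, y, z in rad, a list of three; "gripper": the opening in per cent of the stroke, from 0 (shut) to 100 (fully open). In form: [{"travel": [tx, ty, tz], "turn": [wx, wy, wz], "gripper": gripper}, ...]. A call has 1 to 8 rows; each row is the pose to reach, as a shift and turn from the pose commanded when the call began, along the tool's axes at that moment; what a row does not reach only later rows make up. A row lasts 1/10 s, in which the tool goes at most 50 mm and 8.59 degrees, less where a joint would pass 70% of its speed; a pose out of reach is approached as far as the arm can. A call with a gripper value outside its range is refused whole. The fingers move at their own pace and stop on an object; the grip force is fixed at half the most. Time passes only in rows, so rows that repeat a pose let the fingers close. It gives the time, the measured TCP pose, the force and the opening at its end, in the units of the state.
- read_state(): the state, without advancing time (a new reading comes with each control period).
- camera(name): name is "scene" or "top" or "wrist"; returns a dict with "pixels" (400x640x3 uint8, red, green, blue), "z_map" (400x640 float32, m along the optical axis (not along the pixel's ray), 0 where there is no reading), "fx", "fy", "cx", "cy" (pixels), "R" (3x3) and "t" (3): a world point X has camera coordinates R X + t; the wrist camera has in their place "mount" (4x4, takes a point from camera to tool coordinates, whose origin is the TCP and whose axes are the flange's). Camera axes: x right, y down, z forward; pixel columns grow to the right and rows downward; lengths in m; the calibration is good to about 2 mm. The wrist camera is an equidistant fisheye: a pixel r from the principal point sees the ray r / f radians off the axis. A picture is of the moment at which its call begins: read the wrist's pose just before it.
- sign_off(): hands the job in, once; it reports no verdict.
The state is a dict: "time_s": time; "qpos": joint angles; "joint_velocities": joint speeds; "joint_efforts": joint torques, N m; "eef_pos": TCP position; "eef_rot": TCP orientation; "wrist_force": force on the tool from outside, world axes, zero at the start; "torque": the same for the moment, N m; "finger_gap": opening from 0.0 (shut) to 1.0 (fully open).
Only numpy, scipy, OpenCV 4.12 (cv2) and the standard library are available. Lean on these libraries where they do the work, as an engineer would, in place of code of your own. Each camera call takes 0.05 s, during which the arm holds its last target.

TASK

Open the grey key case: its code is four, one, three, counted in dots from left to right. Roll the left wheel until its face with four dots points straight up and the right wheel until its face with three dots does, without disturbing the middle wheel, which already shows its single dot; then slide the steel cover to the right as far as it goes, so that the spare key lies open, and leave the things round the case where they are.

Things in the scene. Friction and masses are not known exactly. Their poses are not given: they have to be found in the camera images.
- case_top (a point): Centre of the flat deck of the grey key case (fixed; 175 mm along its x, 216 mm along y; deck 70 mm above the desk). Axes are the case's: x away from the robot, y left, z up; turned up to 0.25 rad. Three wheels stand in a row in slots in the far part of the deck (centres at case x +40 mm, y +56 left, 0 middle, -56 right); the key cover is in the near part.
- left_hub (a point): Centre of the left thumbwheel on its axle, 20 mm below the deck. Aluminium, 22 mm wide, turns endlessly about case y, held by light friction. Five flat faces, 25 mm from the axle, bear 1 to 5 black dots; between them stand five radial ribs, 6 mm thick, tips 42 mm from the axle. This z axis turns with the wheel and points to its four-dot face; ribs at 36, 108, 180, 252, 324 deg from it.
- mid_hub (a point): The same for the middle wheel; z axis points to its one-dot face, up at the start, to stay so. On every wheel the top rib rises up to 22 mm above the deck: a finger that crosses the top along case x pushes a rib and so rolls the wheel.
- right_hub (a point): The same for the right wheel; z axis points to its three-dot face. A wheel resists with about 1 N at the rim and stays where it is left.
- left_wheel (a joint): Angle of the left wheel in rad: 0 (or any whole turn) when its four-dot face is straight up; grows as its top rolls away from the robot (case +x). One face is 1.257 rad; the face with one dot more comes up by rolling the top 1.257 rad towards the robot.
- mid_wheel (a joint): Angle of the middle wheel, same sense: 0 when its one-dot face is up.
- right_wheel (a joint): Angle of the right wheel, same sense: 0 when its three-dot face is up.
- ridge (a point): Middle of the black push ridge on the key cover: 34 mm along case x, 10 mm thick along case y; it rises 15 mm above the cover plate and this point lies 7 mm above the plate, whose surface is 4.5 mm above the deck. Guide rails 8 mm high (above the deck) run beside the cover, 61 mm apart. Push the ridge's left side to the right (case -y).
- cover (a joint): How far the steel cover (56 x 62 mm) has slid to the right (case -y), m: 0 shut, 0.052 fully open against its stop. It needs about 1.5 N and stays where it is left. Bolts inside stop it after 2 to 5 mm unless all three wheels show their code to within about 0.2 rad (it draws in wheels that are up to about 0.3 rad off).
- primer_jar: Bystander: small jar with black lid, 66 mm wide, 70 mm high, left of the case; origin at its underside.
- screwdriver: Bystander: red screwdriver, 160 mm long, 22 mm high, lying right of the case.
- masking_tape: Bystander: roll of masking tape, 104 mm wide, 25 mm high, behind the case.
- pliers: Bystander: pliers with yellow grips, 102 mm long, 11 mm high, behind the case to the left.

How it is judged:
By the outcome, as a careful person would: the job done as asked, in the order asked, and still so for the second after the job is handed in, with the robot touching nothing.
It also fails if it takes over 54 s, if anything falls off the work surface, if the arm or the gripper's body presses on something with over 40 N, if the wrist force passes 120 N, or if a joint passes its speed limit or range.

## Working session

There is one attempt and no reset: what is moved stays moved. The work goes in short steps, Python scripts to look and compute and a tool call to move; the robot and the scene stay as the last step left them, time stands still between calls to the robot, and variables do not carry over. Pictures are saved under pics/ and viewed, and the job is handed in when it is done.

Besides the shell and the picture viewer there is one more tool, called after "Emit:" by a JSON object that holds its "api" and its "payload". jog_arm: Moves the arm, as the interface text tells. Its arguments: {"type":"object","properties":{"targets":{"type":"array"}},"required":["targets"]}

```bash
mkdir -p pics
python3 - <<'E'
from rig import read_state,camera
import cv2,numpy as np,pickle
s=read_state();print(s['time_s'],s['eef_pos'],s['eef_rot'],s['finger_gap'])
for n in['scene','top']:
    c=camera(n);pickle.dump(c,open(n+'0.pkl','wb'))
    cv2.imwrite(f'pics/{n}0.png',c['pixels'][...,::-1]);print(n,c['fx'],c['fy'],c['cx'],c['cy'],c['R'],c['t'])
E
```

```text
0.0 [ 0.21111897 -0.58786125  0.23049923] [-3.09360210e+00 -5.38691679e-01  4.73984242e-04] 1.0024481009962865
scene 452.3669863069404 452.3669863069404 315.94239317741665 206.89377957719176 [[-0.49171166 -0.87057868  0.01767487]
 [-0.53952801  0.28867299 -0.79093453]
 [ 0.68346849 -0.39844782 -0.61164546]] [0.31348786 0.4209177  0.56294315]
top 471.82144632415924 471.82144632415924 314.68505100849757 204.02072464159812 [[ 0.0273832  -0.99872334  0.04244813]
 [-0.99583187 -0.03095045 -0.08579606]
 [ 0.08700032 -0.03992183 -0.99540805]] [-0.05796181  0.69121397  0.95957787]
```

```bash
ls
```

```text
pics
scene0.pkl
top0.pkl
```

View pics/scene0.png

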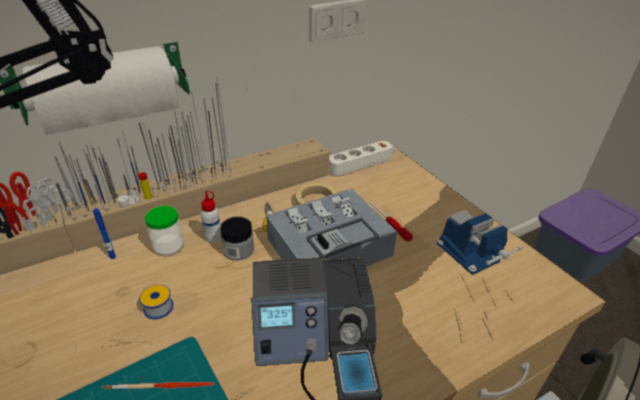

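View pics/top0.png

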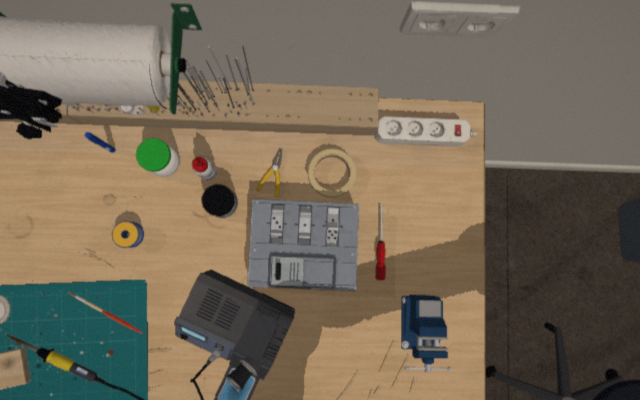

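The case is at about px (303,245) in the top view. The soldering station stands in front of it, and the jar, pliers, tape and screwdriver are around it. I'll zoom in on the case.

Run:
```python
import cv2,pickle,numpy as np
c=pickle.load(open('top0.pkl','rb'))['pixels'][190:300,240:370,::-1]
cv2.imwrite('pics/top0z.png',cv2.resize(c,None,fx=5.4,fy=5.4,interpolation=cv2.INTER_CUBIC)[:600])
c=pickle.load(open('scene0.pkl','rb'))['pixels'][180:290,255:415,::-1]
cv2.imwrite('pics/scene0z.png',cv2.resize(c,None,fx=5,fy=5,interpolation=cv2.INTER_CUBIC))
c=pickle.load(open('top0.pkl','rb'))
# heights
R,t=c['R'],c['t']
v,u=np.mgrid[0:400,0:640];z=c['z_map']
P=np.stack([(u-c['cx'])/c['fx']*z,(v-c['cy'])/c['fy']*z,z],-1)
W=(P-t)@R
np.save('W.npy',W)
for uv in [(265,206),(352,206),(252,245),(354,286),(220,200),(380,270),(332,160),(330,300),(277,268),(305,209),(230,330),(270,170),(210,280),(245,370),(430,320)]:
    print(uv,W[uv[1],uv[0]].round(3))
m=(abs(W[...,2]-.07)<.004)&(u>235)&(u<370)&(v>190)&(v<300)
m=cv2.morphologyEx(m.astype(np.uint8),cv2.MORPH_OPEN,np.ones((3,3)))
n,l,st,ce=cv2.connectedComponentsWithStats(m);print(st,ce)
pts=W[m>0][:,:2].astype(np.float32)
print(cv2.minAreaRect(pts), pts.mean(0), W[m>0][:,2].mean())
```

```text
(265, 206) [0.682 0.064 0.069]
(352, 206) [ 0.688 -0.112  0.067]
(252, 245) [0.604 0.086 0.071]
(354, 286) [ 0.528 -0.119  0.07 ]
(220, 200) [0.692 0.154 0.069]
(380, 270) [ 0.558 -0.18   0.021]
(332, 160) [ 0.794 -0.074 -0.003]
(330, 300) [ 0.491 -0.077  0.   ]
(277, 268) [0.56  0.035 0.088]
(305, 209) [ 0.68  -0.017  0.046]
(230, 330) [0.443 0.118 0.107]
(270, 170) [0.765 0.06  0.009]
(210, 280) [0.535 0.16  0.105]
(245, 370) [0.368 0.088 0.096]
(430, 320) [ 0.466 -0.27   0.079]
[[     0      0    640    400 249669]
 [   247    199    112     92   6255]
 [   328    208      7      5     30]
 [   327    217      9      5     37]
 [   327    232      3      3      9]] [[319.84936856 198.37293376]
 [305.42030376 244.27306155]
 [330.63333333 209.73333333]
 [331.16216216 219.21621622]
 [328.         233.        ]]
((0.606816291809082, -0.01567114144563675), (0.21599826216697693, 0.1746186763048172), 88.91594696044922) [ 0.6087476  -0.02060728] 0.06964101773068865
```

View pics/top0z.png

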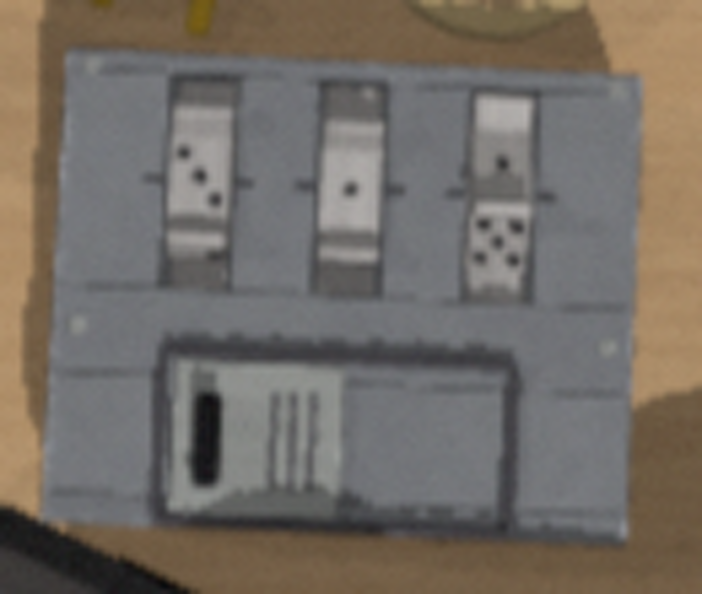

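View pics/scene0z.png

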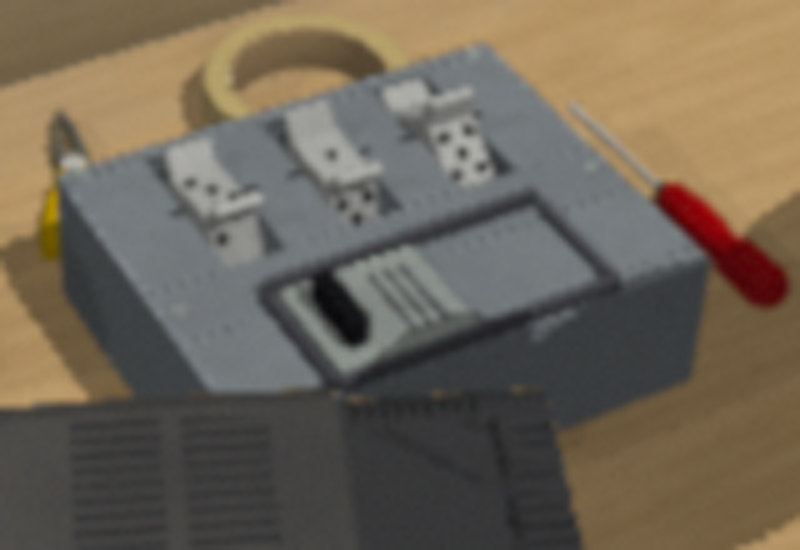

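Run:
```python
import numpy as np,cv2,pickle
from rig import read_state
W=np.load('W.npy')
c=np.array([.6068,-.0157]);yaw=np.radians(88.916-90)
ex=np.array([np.cos(yaw),np.sin(yaw)]);ey=np.array([-ex[1],ex[0]])
d=W[...,:2]-c; X=d@ex;Y=d@ey;Z=W[...,2]-.07
for n,y0 in (('L',.056),('M',0),('R',-.056)):
    m=(abs(Y-y0)<.009)&(abs(X-.04)<.045)
    x=X[m]-.04;z=Z[m]+.02
    print(n,[(int(b*1000),round(float(np.median(z[(x>=b)&(x<b+.004)]))*1000),round(float(np.max(z[(x>=b)&(x<b+.004)]))*1000)) for b in np.arange(-.044,.044,.004) if ((x>=b)&(x<b+.004)).any()])
px=pickle.load(open('top0.pkl','rb'))['pixels'].astype(int)
v,u=np.mgrid[0:400,0:640]
m=(px.sum(-1)<110)&(u>262)&(u<290)&(v>250)&(v<285)&(Z>.01)
print('ridge case',X[m].mean(),Y[m].mean(),Z[m].mean(),W[m].mean(0),m.sum(), X[m].min(),X[m].max(),Y[m].min(),Y[m].max())
m=(u>165)&(u<300)&(v>265)&(v<400);print('station zmax',W[m][:,2].max(), W[m][W[m][:,2]>.06][:,0].max())
print(yaw)
```

```text
L [(-44, 19, 23), (-39, -7, -4), (-35, -6, -3), (-31, -5, -2), (-27, 4, 5), (-23, 35, 40), (-19, 35, 36), (-15, 28, 32), (-11, 25, 30), (-7, 25, 26), (-3, 24, 29), (0, 25, 27), (4, 24, 27), (8, 24, 27), (12, 23, 25), (16, 28, 30), (20, 31, 35), (24, 32, 34), (28, -9, 28), (32, -11, -8), (36, -12, -10), (40, 16, 23)]
M [(-44, 18, 21), (-39, -11, -9), (-35, -10, -6), (-31, -8, -5), (-27, 32, 36), (-23, 32, 35), (-19, 27, 31), (-15, 25, 28), (-11, 24, 26), (-7, 25, 27), (-3, 25, 27), (0, 26, 29), (4, 25, 28), (8, 25, 28), (12, 26, 31), (16, 31, 37), (20, 35, 38), (24, 32, 35), (28, -6, -2), (32, -8, -4), (36, -8, 19), (40, 18, 23)]
R [(-44, 19, 23), (-39, 9, 13), (-35, 9, 12), (-31, 8, 11), (-27, 10, 15), (-23, 13, 15), (-19, 17, 21), (-15, 22, 25), (-11, 26, 42), (-7, 41, 44), (-3, 35, 42), (0, 27, 29), (4, 25, 29), (8, 22, 26), (12, 20, 23), (16, 18, 21), (20, 17, 19), (24, 16, 17), (28, 17, 21), (32, 20, 22), (36, 20, 23), (40, 17, 22)]
ridge case -0.052947964148896604 0.04758547042956331 0.019005317384950416 [0.55476175 0.03287864 0.08900532] 51 -0.06676158601883389 -0.037695385621469624 0.0444797173581624 0.051079068937668795
station zmax 1.0169353495979616 0.6064364927687665
-0.01891936909161859
```

```bash
cat > h.py <<'E'
import numpy as np
from scipy.spatial.transform import Rotation as Ro
c=np.array([.6068,-.0157]);yaw=-0.0189
ex=np.array([np.cos(yaw),np.sin(yaw),0]);ey=np.array([-ex[1],ex[0],0])
Rt=np.stack([ex,-ey,[0,0,-1]],1)
def P(x,y,z): return np.r_[c,0.07]+ex*x+ey*y+np.array([0,0,z])
def to(p,s):
    R=Ro.from_rotvec(s['eef_rot']).as_matrix()
    return (R.T@(p-s['eef_pos'])).round(4), Ro.from_matrix(R.T@Rt).as_rotvec().round(4)
E
python3 - <<'E'
from h import *
from rig import read_state
s=read_state()
print(to(P(.056,-.056,.10),s),P(.056,-.056,.1))
R=Ro.from_rotvec(s['eef_rot']).as_matrix();print(R.round(3))
import pickle
W=np.load('W.npy');m=W[...,2]
q=(W[...,0]>.3)&(W[...,0]<.95)&(W[...,1]>-.45)&(W[...,1]<.3)&(m>.1)
print(np.percentile(m[q],[50,90,99,100]));
q&=m>.13
print(W[q].min(0),W[q].max(0),q.sum())
E
```

```text
(array([ 0.5982, -0.3324,  0.061 ]), array([-1.200e-03,  3.000e-04,  3.638e-01])) [ 0.66173166 -0.07274834  0.17      ]
[[ 0.941  0.338 -0.   ]
 [ 0.338 -0.941  0.001]
 [-0.    -0.001 -1.   ]]
[0.31750936 0.39687521 1.01693535 1.01693535]
[ 0.60643649 -0.44995195  0.13000681] [0.94202754 0.29999924 1.01693535] 42261
```

Emit:
{"api": "jog_arm", "payload": {"targets": [{"travel":[0.045,-0.025,0],"turn":[0,0,0.05],"gripper":0},{"travel":[0.09,-0.05,0],"turn":[0,0,0.1],"gripper":0},{"travel":[0.135,-0.075,0],"turn":[0,0,0.15],"gripper":0},{"travel":[0.18,-0.1,0],"turn":[0,0,0.2],"gripper":0},{"travel":[0.22,-0.122,0],"turn":[0,0,0.25],"gripper":0},{"travel":[0.265,-0.147,0],"turn":[0,0,0.3],"gripper":0},{"travel":[0.31,-0.172,0],"turn":[0,0,0.364],"gripper":0},{"travel":[0.35,-0.195,0],"turn":[0,0,0.364],"gripper":0}]}}

```text
time_s: 0.9
eef_pos: [0.4752, -0.2852, 0.2312]
eef_rot: [3.141, -0.034, -0.0]
wrist_force: [1.3, -1.5, 0.0]
finger_gap: -0.001
```

Run:
```python
from h import *
from rig import read_state
s=read_state()
print(to(P(.056,-.056,.10),s),s['qpos'],s['time_s'])
```

```text
(array([ 0.1819, -0.2164,  0.0611]), array([ 0.0001,  0.0002, -0.0028])) [ 0.71814186  0.19343592 -0.29606142  1.63933666  0.05815925  1.31759619
 -1.17974953] 0.9
```

Emit:
{"api": "jog_arm", "payload": {"targets": [{"travel":[0.03,-0.036,0],"turn":[0,0,0],"gripper":0},{"travel":[0.06,-0.072,0],"turn":[0,0,0],"gripper":0},{"travel":[0.09,-0.108,0.01],"turn":[0,0,0],"gripper":0},{"travel":[0.12,-0.144,0.02],"turn":[0,0,0],"gripper":0},{"travel":[0.15,-0.18,0.03],"turn":[0,0,0],"gripper":0},{"travel":[0.182,-0.216,0.045],"turn":[0,0,0],"gripper":0},{"travel":[0.182,-0.216,0.06],"turn":[0,0,0],"gripper":0},{"travel":[0.182,-0.216,0.06],"turn":[0,0,0],"gripper":0}]}}

```text
time_s: 1.7
eef_pos: [0.6594, -0.0728, 0.168]
eef_rot: [-3.141, 0.026, 0.008]
wrist_force: [-0.7, -0.1, -0.1]
finger_gap: -0.004
```

Run:
```python
from h import *
from rig import read_state,camera
import cv2
s=read_state()
print(to(P(.056,-.056,.0125),s),s['time_s'])
for n in ['top','wrist']:
    c=camera(n);cv2.imwrite(f'pics/{n}1.png',c['pixels'][...,::-1])
```

```text
(array([ 0.0027, -0.    ,  0.0855]), array([-0.0009,  0.005 ,  0.0024])) 1.7
```

View pics/wrist1.png

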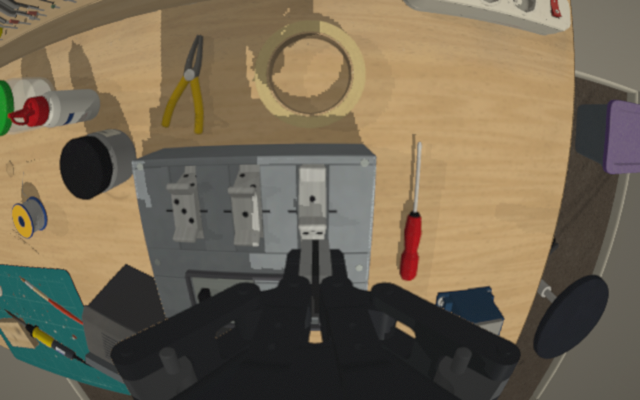

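View pics/top1.png

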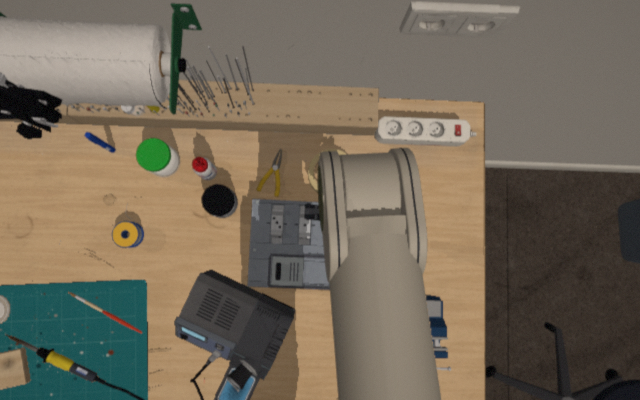

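Emit:
{"api": "jog_arm", "payload": {"targets": [{"travel":[0.002,0,0.04],"turn":[0,0,0],"gripper":0},{"travel":[0.002,0,0.075],"turn":[0,0,0],"gripper":0},{"travel":[0.002,0,0.0855],"turn":[0,0,0],"gripper":0},{"travel":[0.002,0,0.0855],"turn":[0,0,0],"gripper":0},{"travel":[0.002,0,0.0855],"turn":[0,0,0],"gripper":0}]}}

```text
time_s: 2.3
eef_pos: [0.6634, -0.0752, 0.0882]
eef_rot: [3.141, -0.032, 0.004]
wrist_force: [0.6, -0.4, 1.1]
finger_gap: -0.002
```

Run:
```python
from h import *
from rig import read_state,camera
import cv2
s=read_state()
print(to(P(.056,-.056,.0125),s),to(P(.0307,-.056,.0125),s),s['time_s'],s['wrist_force'])
c=camera('wrist');cv2.imwrite('pics/wrist2.png',c['pixels'][...,::-1])
```

```text
(array([-0.0018, -0.0024,  0.0057]), array([ 0.0004, -0.0027, -0.0013])) (array([-0.0271, -0.0023,  0.0056]), array([ 0.0004, -0.0027, -0.0013])) 2.3 [ 0.55498177 -0.40265112  1.07193344]
```

View pics/wrist2.png

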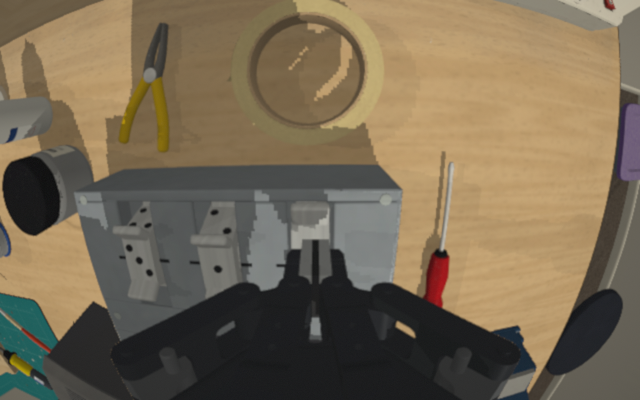

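Emit:
{"api": "jog_arm", "payload": {"targets": [{"travel":[0,-0.002,0.003],"turn":[0,0,0],"gripper":0},{"travel":[0,-0.002,0.003],"turn":[0,0,0],"gripper":0},{"travel":[0,-0.002,0.003],"turn":[0,0,0],"gripper":0}]}}

```text
time_s: 2.65
eef_pos: [0.6627, -0.0723, 0.0833]
eef_rot: [3.141, -0.03, 0.001]
wrist_force: [-0.3, 1.0, -1.0]
finger_gap: -0.003
```

Emit:
{"api": "jog_arm", "payload": {"targets": [{"travel":[-0.007,0,0.0005],"turn":[0,0,0],"gripper":0},{"travel":[-0.014,0,0.0005],"turn":[0,0,0],"gripper":0},{"travel":[-0.02,0,0.0005],"turn":[0,0,0],"gripper":0},{"travel":[-0.026,0,0.0005],"turn":[0,0,0],"gripper":0},{"travel":[-0.026,0,0.0005],"turn":[0,0,0],"gripper":0},{"travel":[-0.026,0,0.0005],"turn":[0,0,0],"gripper":0}]}}

```text
time_s: 3.25
eef_pos: [0.6363, -0.0721, 0.0824]
eef_rot: [3.141, -0.03, -0.0]
wrist_force: [0.1, -0.7, -0.8]
finger_gap: -0.004
```

Run:
```python
from h import *
from rig import read_state,camera
import cv2
s=read_state()
print(to(P(.0307,-.056,.0125),s),s['time_s'],s['wrist_force'])
c=camera('wrist');cv2.imwrite('pics/wrist3.png',c['pixels'][...,::-1])
c=camera('scene');cv2.imwrite('pics/scene3.png',cv2.resize(c['pixels'][150:300,240:440,::-1],None,fx=4,fy=4,interpolation=2))
```

```text
(array([ 0.0001,  0.0002, -0.0001]), array([ 0.0002,  0.    , -0.0004])) 3.25 [ 0.09918858 -0.68583198 -0.80013272]
```

View pics/wrist3.png

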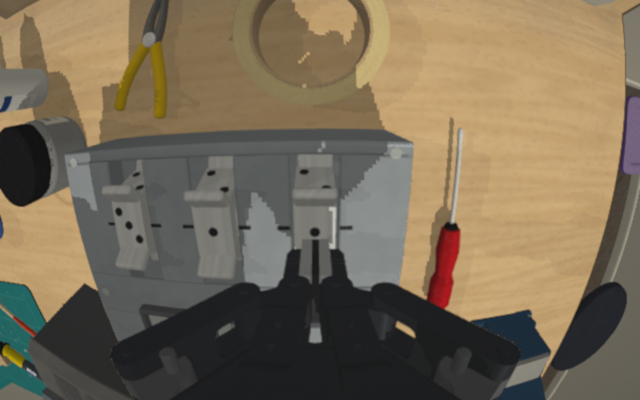

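View pics/scene3.png

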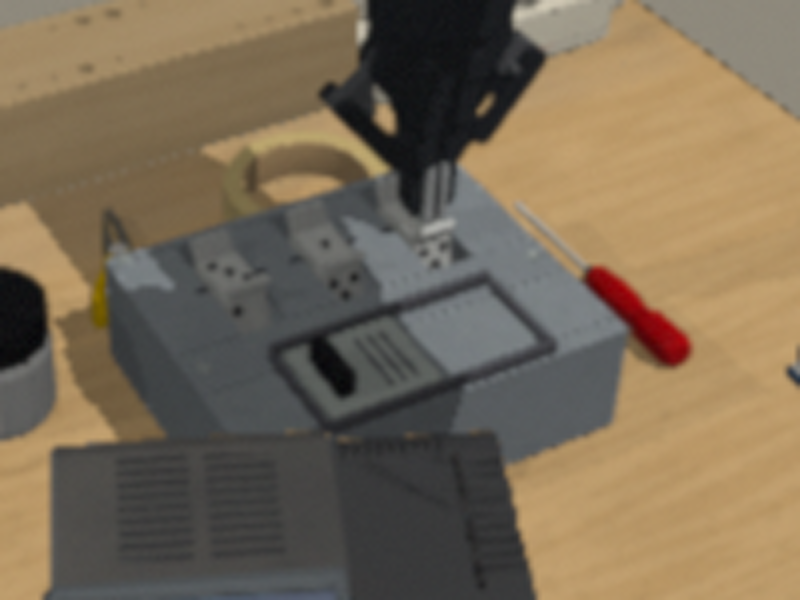

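Emit:
{"api": "jog_arm", "payload": {"targets": [{"travel":[0.001,0,-0.02],"turn":[0,0,0],"gripper":0},{"travel":[0.002,0,-0.022],"turn":[0,0,0],"gripper":0},{"travel":[0.03,0,-0.022],"turn":[0,0,0],"gripper":0},{"travel":[0.053,0,-0.022],"turn":[0,0,0],"gripper":0},{"travel":[0.053,0,-0.022],"turn":[0,0,0],"gripper":0},{"travel":[0.053,0,-0.01],"turn":[0,0,0],"gripper":0},{"travel":[0.053,0,0],"turn":[0,0,0],"gripper":0},{"travel":[0.053,0,0],"turn":[0,0,0],"gripper":0}]}}

```text
time_s: 4.15
eef_pos: [0.6875, -0.0731, 0.0796]
eef_rot: [3.141, -0.03, -0.006]
wrist_force: [-0.1, -0.8, -0.9]
finger_gap: -0.0
```

Emit:
{"api": "jog_arm", "payload": {"targets": [{"travel":[-0.008,0,0],"turn":[0,0,0],"gripper":0},{"travel":[-0.018,0,0],"turn":[0,0,0],"gripper":0},{"travel":[-0.028,0,0],"turn":[0,0,0],"gripper":0},{"travel":[-0.038,0,0],"turn":[0,0,0],"gripper":0},{"travel":[-0.047,0,0],"turn":[0,0,0],"gripper":0},{"travel":[-0.053,0,0],"turn":[0,0,0],"gripper":0},{"travel":[-0.053,0,0],"turn":[0,0,0],"gripper":0},{"travel":[-0.053,0,0],"turn":[0,0,0],"gripper":0}]}}

```text
time_s: 4.95
eef_pos: [0.6361, -0.0721, 0.0819]
eef_rot: [3.141, -0.03, -0.001]
wrist_force: [-0.6, 0.5, -0.3]
finger_gap: -0.002
```

```bash
cat > look.py <<'E'
import sys
from h import *
from rig import read_state,camera
import cv2
k=sys.argv[1]
s=read_state()
print(to(P(.0307,-.056,.0125),s),s['time_s'],s['wrist_force'])
a=camera('wrist')['pixels'][110:330,50:450,::-1]
b=camera('scene')['pixels'][180:290,255:415,::-1]
cv2.imwrite(f'pics/v{k}.png',np.vstack([cv2.resize(a,(545,300),interpolation=2),cv2.resize(b,(545,300),interpolation=2)]))
E
python3 look.py 4
```

```text
(array([ 0.0004,  0.0002, -0.0006]), array([ 0.0001,  0.0009, -0.0003])) 4.95 [-0.56512577  0.51368175 -0.27248676]
```

View pics/v4.png

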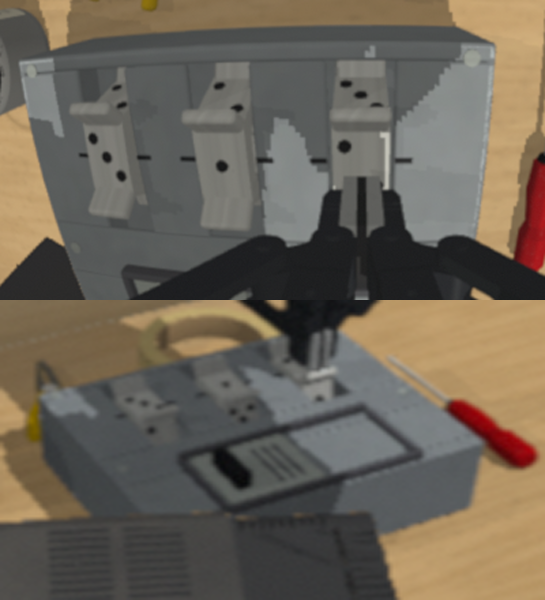

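The two-dot face is now up on the right wheel, with the one-dot face on the near side and the three-dot face next. I'll repeat the same stroke.

Emit:
{"api": "jog_arm", "payload": {"targets": [{"travel":[0.001,0,-0.02],"turn":[0,0,0],"gripper":0},{"travel":[0.002,0,-0.022],"turn":[0,0,0],"gripper":0},{"travel":[0.03,0,-0.022],"turn":[0,0,0],"gripper":0},{"travel":[0.053,0,-0.022],"turn":[0,0,0],"gripper":0},{"travel":[0.053,0,-0.022],"turn":[0,0,0],"gripper":0},{"travel":[0.053,0,-0.01],"turn":[0,0,0],"gripper":0},{"travel":[0.053,0,0],"turn":[0,0,0],"gripper":0},{"travel":[0.053,0,0],"turn":[0,0,0],"gripper":0}]}}

```text
time_s: 5.85
eef_pos: [0.6875, -0.0731, 0.0795]
eef_rot: [3.141, -0.03, -0.006]
wrist_force: [0.8, -1.2, 0.4]
finger_gap: 0.004
```

Emit:
{"api": "jog_arm", "payload": {"targets": [{"travel":[-0.008,0,0],"turn":[0,0,0],"gripper":0},{"travel":[-0.018,0,0],"turn":[0,0,0],"gripper":0},{"travel":[-0.028,0,0],"turn":[0,0,0],"gripper":0},{"travel":[-0.038,0,0],"turn":[0,0,0],"gripper":0},{"travel":[-0.047,0,0],"turn":[0,0,0],"gripper":0},{"travel":[-0.053,0,0],"turn":[0,0,0],"gripper":0},{"travel":[-0.053,0,0],"turn":[0,0,0],"gripper":0},{"travel":[-0.053,0,0],"turn":[0,0,0],"gripper":0}]}}

```text
time_s: 6.65
eef_pos: [0.6361, -0.0721, 0.082]
eef_rot: [3.141, -0.03, -0.001]
wrist_force: [0.5, 0.0, -0.2]
finger_gap: -0.002
```

```bash
python3 look.py 5
```

```text
(array([ 0.0004,  0.0001, -0.0005]), array([ 0.0001,  0.0008, -0.0005])) 6.65 [ 0.47554393  0.04417898 -0.23633136]
```

View pics/v5.png

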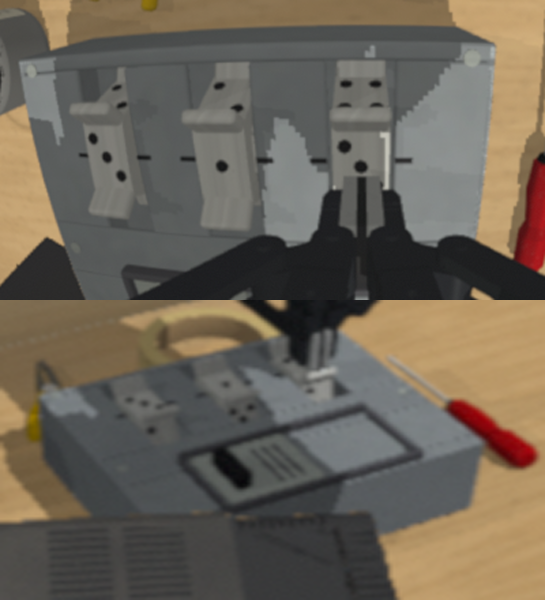

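Emit:
{"api": "jog_arm", "payload": {"targets": [{"travel":[0.001,0,-0.025],"turn":[0,0,0],"gripper":0},{"travel":[0.002,0,-0.045],"turn":[0,0,0],"gripper":0},{"travel":[0.02,-0.035,-0.045],"turn":[0,0,0],"gripper":0},{"travel":[0.04,-0.075,-0.045],"turn":[0,0,0],"gripper":0},{"travel":[0.055,-0.112,-0.045],"turn":[0,0,0],"gripper":0},{"travel":[0.055,-0.112,-0.045],"turn":[0,0,0],"gripper":0},{"travel":[0.055,-0.112,-0.045],"turn":[0,0,0],"gripper":0}]}}

```text
time_s: 7.45
eef_pos: [0.6936, 0.0404, 0.1265]
eef_rot: [-3.141, 0.027, 0.002]
wrist_force: [-0.4, -0.6, -0.3]
finger_gap: -0.003
```

```bash
python3 look.py 6
python3 - <<'E'
from h import *
from rig import *
print(to(P(.085,.056,.0125),read_state()))
E
```

```text
(array([-0.0552,  0.1136,  0.0441]), array([-0.0003,  0.001 ,  0.0019])) 7.45 [-0.37561893 -0.59392297 -0.29747813]
(array([-0.0007, -0.0012,  0.0444]), array([ 0.001 ,  0.0006, -0.0017]))
```

View pics/v6.png

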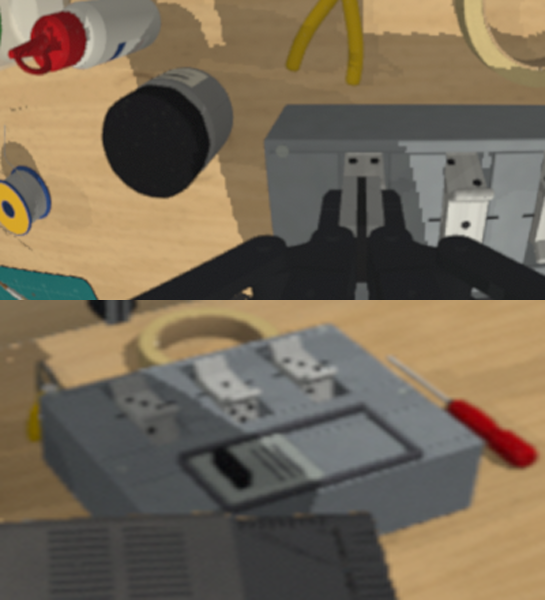

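Emit:
{"api": "jog_arm", "payload": {"targets": [{"travel":[0,0,0.03],"turn":[0,0,0],"gripper":0},{"travel":[0,0,0.044],"turn":[0,0,0],"gripper":0},{"travel":[0,0,0.044],"turn":[0,0,0],"gripper":0},{"travel":[0,0,0.044],"turn":[0,0,0],"gripper":0}]}}

```text
time_s: 7.95
eef_pos: [0.6937, 0.0383, 0.0837]
eef_rot: [3.141, -0.032, -0.0]
wrist_force: [-0.7, -0.2, 0.6]
finger_gap: -0.001
```

Emit:
{"api": "jog_arm", "payload": {"targets": [{"travel":[-0.008,0,0],"turn":[0,0,0],"gripper":0},{"travel":[-0.018,0,0],"turn":[0,0,0],"gripper":0},{"travel":[-0.028,0,0],"turn":[0,0,0],"gripper":0},{"travel":[-0.038,0,0],"turn":[0,0,0],"gripper":0},{"travel":[-0.047,0,0],"turn":[0,0,0],"gripper":0},{"travel":[-0.054,0,0],"turn":[0,0,0],"gripper":0},{"travel":[-0.054,0,0],"turn":[0,0,0],"gripper":0},{"travel":[-0.054,0,0],"turn":[0,0,0],"gripper":0}]}}

```text
time_s: 8.75
eef_pos: [0.6398, 0.0399, 0.0836]
eef_rot: [3.141, -0.03, 0.001]
wrist_force: [-0.8, -0.2, 0.2]
finger_gap: -0.001
```

```bash
python3 look.py 7
python3 - <<'E'
from h import *
from rig import *
print(to(P(.0307,.056,.0125),read_state()))
E
```

```text
(array([-0.0012,  0.1122,  0.0011]), array([ 0.0001, -0.0005, -0.0004])) 8.75 [-0.84469659 -0.19504582  0.21285837]
(array([-0.0014,  0.0003,  0.0008]), array([-0.    , -0.0003, -0.0004]))
```

View pics/v7.png

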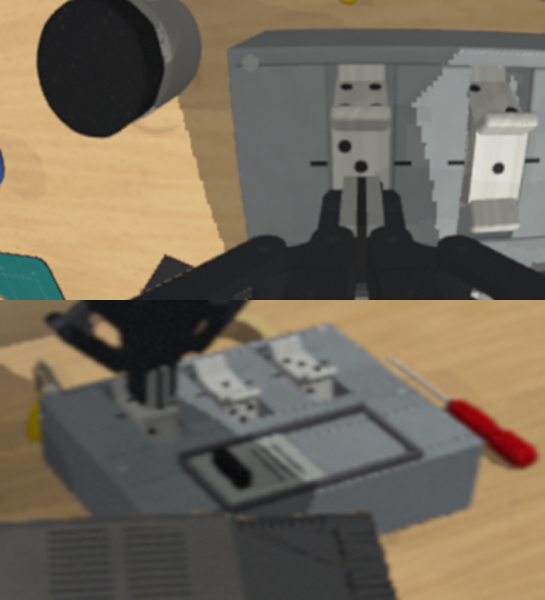

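The left wheel still shows its three-dot face: the finger skimmed over the leaning rib. I'll redo the stroke with the finger lower at first contact.

Emit:
{"api": "jog_arm", "payload": {"targets": [{"travel":[0.001,0,-0.02],"turn":[0,0,0],"gripper":0},{"travel":[0.002,0,-0.022],"turn":[0,0,0],"gripper":0},{"travel":[0.03,0,-0.022],"turn":[0,0,0],"gripper":0},{"travel":[0.056,0,-0.022],"turn":[0,0,0],"gripper":0},{"travel":[0.056,0,-0.022],"turn":[0,0,0],"gripper":0},{"travel":[0.056,0,-0.01],"turn":[0,0,0],"gripper":0},{"travel":[0.056,0,0.004],"turn":[0,0,0],"gripper":0},{"travel":[0.056,0,0.004],"turn":[0,0,0],"gripper":0}]}}

```text
time_s: 9.65
eef_pos: [0.6933, 0.0387, 0.0758]
eef_rot: [3.141, -0.03, -0.008]
wrist_force: [-0.6, 0.3, -0.2]
finger_gap: -0.003
```

```bash
python3 look.py 8
python3 - <<'E'
from h import *
from rig import *
print(to(P(.0307,.056,.0125),read_state()))
E
```

```text
(array([-0.0548,  0.112 , -0.0063]), array([0.0007, 0.0049, 0.0001])) 9.65 [-0.57664515  0.32319556 -0.19560376]
(array([-0.0563,  0.0002, -0.0039]), array([ 0.0003,  0.0014, -0.0001]))
```

View pics/v8.png

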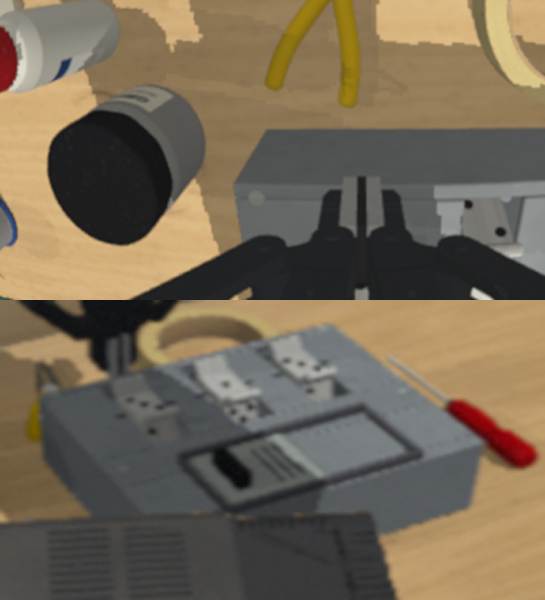

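Emit:
{"api": "jog_arm", "payload": {"targets": [{"travel":[-0.006,0,0.002],"turn":[0,0,0],"gripper":0},{"travel":[-0.014,0,0.002],"turn":[0,0,0],"gripper":0},{"travel":[-0.022,0,0.001],"turn":[0,0,0],"gripper":0},{"travel":[-0.031,0,-0.003],"turn":[0,0,0],"gripper":0},{"travel":[-0.04,0,-0.003],"turn":[0,0,0],"gripper":0},{"travel":[-0.049,0,-0.003],"turn":[0,0,0],"gripper":0},{"travel":[-0.0575,0,-0.003],"turn":[0,0,0],"gripper":0},{"travel":[-0.0575,0,-0.003],"turn":[0,0,0],"gripper":0}]}}

```text
time_s: 10.55
eef_pos: [0.637, 0.04, 0.0823]
eef_rot: [3.141, -0.03, -0.001]
wrist_force: [0.0, -0.2, -1.0]
finger_gap: -0.002
```

```bash
python3 look.py 9
python3 - <<'E'
from h import *
from rig import *
print(to(P(.0307,.056,.0125),read_state()))
E
```

```text
(array([ 1.600e-03,  1.123e-01, -1.000e-04]), array([ 0.0004,  0.0007, -0.    ])) 10.55 [ 0.02622383 -0.21540947 -0.96631831]
(array([ 0.0006,  0.0002, -0.0002]), array([ 0.0003,  0.0001, -0.0003]))
```

View pics/v9.png

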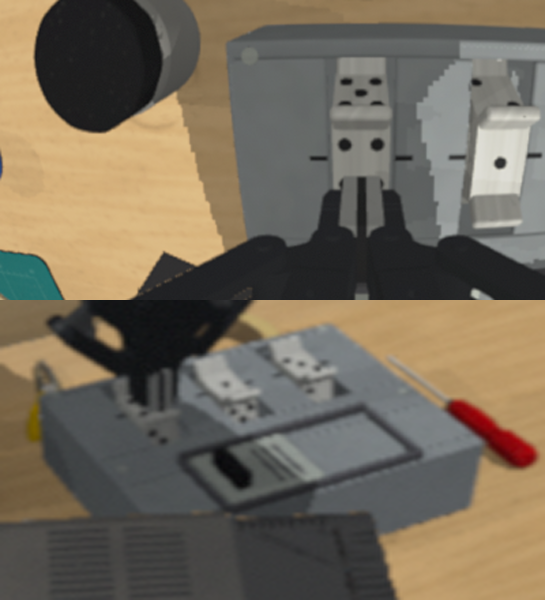

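Emit:
{"api": "jog_arm", "payload": {"targets": [{"travel":[0.001,0,-0.03],"turn":[0,0,0],"gripper":0},{"travel":[0.001,0,-0.07],"turn":[0,0,0],"gripper":0},{"travel":[-0.03,-0.008,-0.09],"turn":[0,0,0],"gripper":0},{"travel":[-0.06,-0.015,-0.09],"turn":[0,0,0],"gripper":0},{"travel":[-0.084,-0.02,-0.09],"turn":[0,0,0],"gripper":0},{"travel":[-0.084,-0.02,-0.09],"turn":[0,0,0],"gripper":0},{"travel":[-0.084,-0.02,-0.09],"turn":[0,0,0],"gripper":0}]}}

```text
time_s: 11.35
eef_pos: [0.5549, 0.0614, 0.1726]
eef_rot: [3.141, -0.03, 0.001]
wrist_force: [-0.9, -0.3, -0.5]
finger_gap: -0.001
```

Run:
```python
from h import *
from rig import *
import cv2,pickle
s=read_state();print(to(P(-.053,.077,.012),s),s['time_s'],s['eef_pos'])
W=np.load('W.npy');p=P(-.053,.077,.012);print(p)
q=(W[...,2]>.05)&(W[...,2]<.2)&(np.hypot(W[...,0]-p[0],W[...,1]-p[1])<.08)
d=(W-np.r_[c,.07]);X=d@ex;Y=d@ey
q&=~((abs(X)<.089)&(abs(Y)<.11)&(W[...,2]<.095))
for w in W[q][::40]: print(w.round(3),end=' ')
cs=camera('scene');ct=camera('top');cw=camera('wrist')
pickle.dump((s,cs,ct,cw),open('a.pkl','wb'))
for n,cc in(('s',cs),('t',ct),('w',cw)): cv2.imwrite(f'pics/{n}10.png',cc['pixels'][...,::-1])
```

```text
(array([ 0.0003, -0.0009,  0.0906]), array([ 0.0004, -0.0008, -0.0002])) 11.35 [0.5548649  0.06144149 0.17261755]
[0.55526468 0.06228789 0.082     ]
[0.53  0.137 0.051] [0.522 0.119 0.052] [0.521 0.122 0.104] [0.518 0.116 0.106] [0.514 0.127 0.105] [0.512 0.099 0.103] [0.508 0.126 0.11 ] [0.507 0.106 0.107] [0.505 0.093 0.104] [0.503 0.081 0.102] [0.501 0.072 0.103] [0.497 0.062 0.077] [0.495 0.056 0.074] [0.492 0.049 0.066] [0.491 0.047 0.071] [0.49  0.046 0.079] [0.489 0.048 0.088] [0.488 0.051 0.097] [0.486 0.051 0.096] [0.484 0.049 0.096] [0.483 0.041 0.099] [0.479 0.084 0.108] [0.478 0.052 0.105]
```

View pics/t10.png

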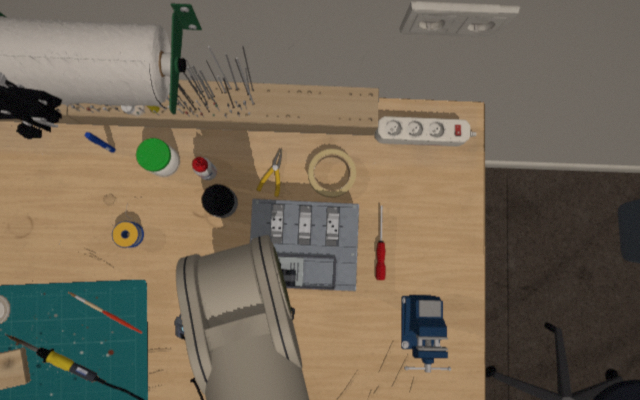

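View pics/w10.png

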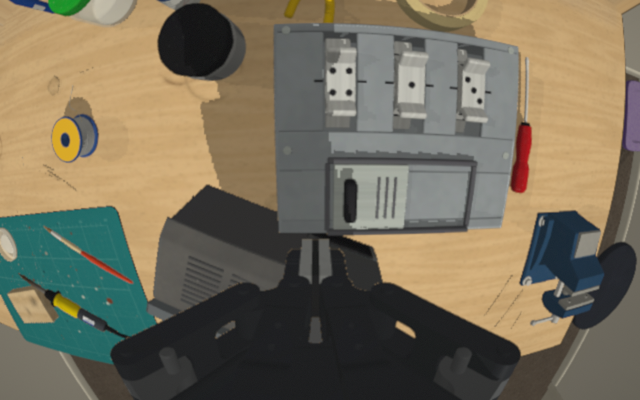

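View pics/s10.png

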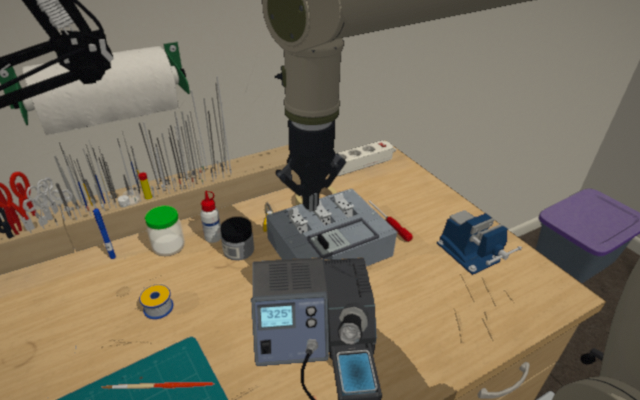

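All three wheels are visible and show 4, 1 and 3 (wrist px (341,80), (410,85), (473,90)). Next I'll check their angles from the top depth.

```bash
cat > prof.py <<'E'
import pickle
from h import *
def ang(ct):
    v,u=np.mgrid[0:400,0:640];z=ct['z_map']
    Q=np.stack([(u-ct['cx'])/ct['fx']*z,(v-ct['cy'])/ct['fy']*z,z],-1);W=(Q-ct['t'])@ct['R']
    d=W-np.r_[c,.07];X=d@ex-.04;Y=d@ey;Z=d[...,2]+.02
    for n,y0 in (('L',.056),('M',0),('R',-.056)):
        m=(abs(Y-y0)<.009)&(abs(X)<.014)&(Z>.015)&(Z<.036)
        a=np.polyfit(X[m],Z[m],1)
        r=(abs(Y-y0)<.009)&(abs(X)<.036)&(Z>.0305)&(Z<.046)
        xs=X[r]
        print(n,'face tilt rad',-np.arctan(a[0]).round(3),'h',a[1].round(4),m.sum(),'ribs x near/far',[(round(float(k.mean()),4),round(float(k.min()),4),round(float(k.max()),4)) for k in(xs[xs<0],xs[xs>0]) if len(k)])
E
python3 -c "
from prof import *
ang(pickle.load(open('top0.pkl','rb')));ang(pickle.load(open('a.pkl','rb'))[2])"
```

```text
L face tilt rad 0.063 h 0.0246 128 ribs x near/far [(-0.0205, -0.0238, -0.0153), (0.0237, 0.0202, 0.028)]
M face tilt rad -0.026 h 0.0248 126 ribs x near/far [(-0.0236, -0.0271, -0.0186), (0.0209, 0.0149, 0.0251)]
R face tilt rad 0.086 h 0.0249 93 ribs x near/far [(-0.0052, -0.0085, -0.0003)]
L face tilt rad -0.007 h 0.0247 128 ribs x near/far [(-0.0233, -0.0272, -0.0191), (0.0212, 0.0164, 0.0245)]
M face tilt rad -0.054 h 0.0245 126 ribs x near/far [(-0.0238, -0.0269, -0.0206), (0.0212, 0.0167, 0.025)]
R face tilt rad -0.027 h 0.0246 126 ribs x near/far [(-0.0231, -0.0264, -0.0182), (0.0219, 0.0176, 0.0257)]
```

Emit:
{"api": "jog_arm", "payload": {"targets": [{"travel":[0,0,0.04],"turn":[0,0,0],"gripper":0},{"travel":[0,0,0.08],"turn":[0,0,0],"gripper":0},{"travel":[0,0,0.0915],"turn":[0,0,0],"gripper":0},{"travel":[0,0,0.0915],"turn":[0,0,0],"gripper":0},{"travel":[0,0,0.0915],"turn":[0,0,0],"gripper":0}]}}

```text
time_s: 12.0
eef_pos: [0.5557, 0.0619, 0.0823]
eef_rot: [-3.141, 0.03, -0.002]
wrist_force: [-0.5, 0.2, 0.1]
finger_gap: -0.0
```

Emit:
{"api": "jog_arm", "payload": {"targets": [{"travel":[0,0.008,0],"turn":[0,0,0],"gripper":0},{"travel":[0,0.015,0],"turn":[0,0,0],"gripper":0},{"travel":[0,0.022,0],"turn":[0,0,0],"gripper":0},{"travel":[0,0.03,0],"turn":[0,0,0],"gripper":0},{"travel":[0,0.038,0],"turn":[0,0,0],"gripper":0},{"travel":[0,0.045,0],"turn":[0,0,0],"gripper":0},{"travel":[0,0.052,0],"turn":[0,0,0],"gripper":0},{"travel":[0,0.052,0],"turn":[0,0,0],"gripper":0}]}}

```text
time_s: 12.8
eef_pos: [0.5533, 0.0081, 0.0806]
eef_rot: [3.141, -0.033, -0.001]
wrist_force: [0.4, 0.2, -0.1]
finger_gap: -0.001
```

```bash
python3 look.py 11
python3 - <<'E'
from h import *
from rig import *
print(to(P(-.053,.0725-.052,.012),read_state()))
E
```

```text
(array([ 0.0848,  0.0786, -0.0019]), array([ 0.0008,  0.0006, -0.002 ])) 12.8 [ 0.39460888  0.20001203 -0.06647766]
(array([ 0.0012,  0.0034, -0.0016]), array([ 0.0005,  0.0012, -0.0008]))
```

View pics/v11.png

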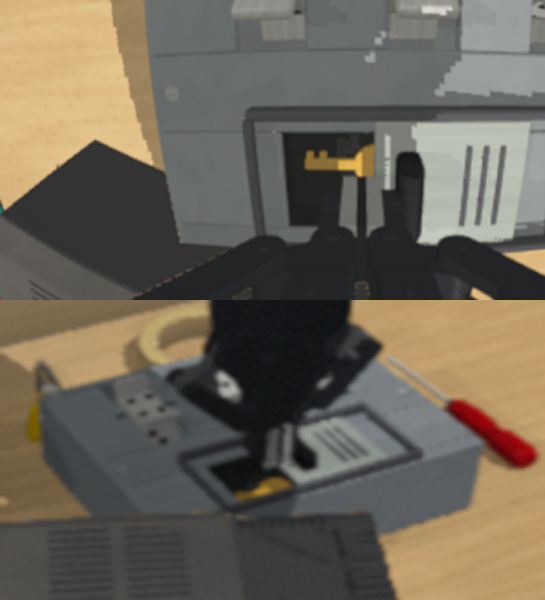

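Emit:
{"api": "jog_arm", "payload": {"targets": [{"travel":[0,0.003,-0.001],"turn":[0,0,0],"gripper":0},{"travel":[0,0.005,-0.001],"turn":[0,0,0],"gripper":0},{"travel":[0,0.007,-0.001],"turn":[0,0,0],"gripper":0},{"travel":[0,0.008,-0.001],"turn":[0,0,0],"gripper":0},{"travel":[0,0.008,-0.001],"turn":[0,0,0],"gripper":0}]}}

```text
time_s: 13.4
eef_pos: [0.5533, 0.0015, 0.0817]
eef_rot: [3.141, -0.03, -0.0]
wrist_force: [-0.4, 0.7, 0.7]
finger_gap: -0.003
```

Emit:
{"api": "jog_arm", "payload": {"targets": [{"travel":[0,0.002,0],"turn":[0,0,0],"gripper":0},{"travel":[0,0.004,0],"turn":[0,0,0],"gripper":0},{"travel":[0,0.004,0],"turn":[0,0,0],"gripper":0}]}}

```text
time_s: 13.7
eef_pos: [0.5533, -0.0017, 0.0818]
eef_rot: [-3.14, 0.029, -0.0]
wrist_force: [-0.1, 3.9, -0.9]
finger_gap: 0.004
```

Emit:
{"api": "jog_arm", "payload": {"targets": [{"travel":[0,0.002,0],"turn":[0,0,0],"gripper":0},{"travel":[0,0.004,0],"turn":[0,0,0],"gripper":0},{"travel":[0,0.004,0],"turn":[0,0,0],"gripper":0}]}}

```text
time_s: 14.0
eef_pos: [0.5532, -0.0023, 0.0819]
eef_rot: [-3.137, 0.025, -0.0]
wrist_force: [-0.2, 13.9, -0.9]
finger_gap: -0.0
```

The force rose to 14 N with no further motion, so the cover is on its stop. I'll back off, lift, and move clear to look.

Emit:
{"api": "jog_arm", "payload": {"targets": [{"travel":[0,-0.006,0],"turn":[0,0,0],"gripper":0},{"travel":[0,-0.015,0],"turn":[0,0,0],"gripper":0},{"travel":[0,-0.015,-0.04],"turn":[0,0,0],"gripper":0},{"travel":[0,-0.015,-0.08],"turn":[0,0,0],"gripper":0},{"travel":[0,-0.015,-0.12],"turn":[0,0,0],"gripper":0},{"travel":[-0.04,-0.015,-0.12],"turn":[0,0,0],"gripper":0},{"travel":[-0.08,-0.015,-0.12],"turn":[0,0,0],"gripper":0},{"travel":[-0.08,-0.015,-0.12],"turn":[0,0,0],"gripper":0}]}}

```text
time_s: 14.8
eef_pos: [0.4699, 0.0098, 0.2018]
eef_rot: [3.139, -0.031, -0.002]
wrist_force: [-0.4, -0.5, 0.1]
finger_gap: 0.0
```

Run:
```python
from prof import *
from rig import *
import cv2
s=read_state();print(s['time_s'],s['eef_pos'],s['wrist_force'])
ct=camera('top');cw=camera('wrist');pickle.dump((ct,cw),open('b.pkl','wb'))
ang(ct)
for n,cc in(('t',ct),('w',cw)): cv2.imwrite(f'pics/{n}12.png',cc['pixels'][...,::-1])
```

```text
14.8 [0.46994923 0.00975072 0.201831  ] [-0.40022817 -0.51199387  0.11272982]
L face tilt rad -0.031 h 0.0248 126 ribs x near/far [(-0.0232, -0.027, -0.0191), (0.0209, 0.0159, 0.0244)]
M face tilt rad -0.044 h 0.0246 125 ribs x near/far [(-0.0236, -0.0271, -0.0185), (0.021, 0.0149, 0.0252)]
R face tilt rad -0.014 h 0.0246 125 ribs x near/far [(-0.0231, -0.0265, -0.0182), (0.0218, 0.0174, 0.0258)]
```

View pics/t12.png

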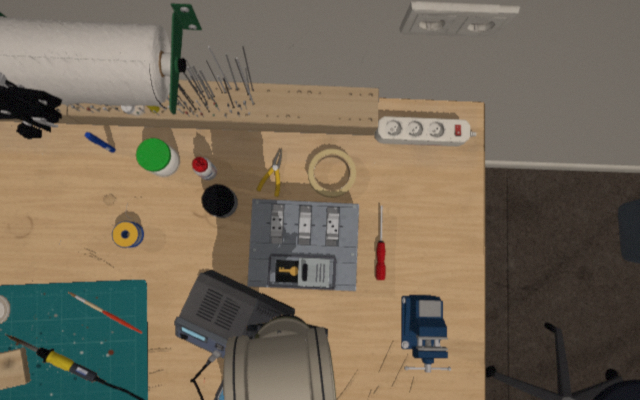

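View pics/w12.png

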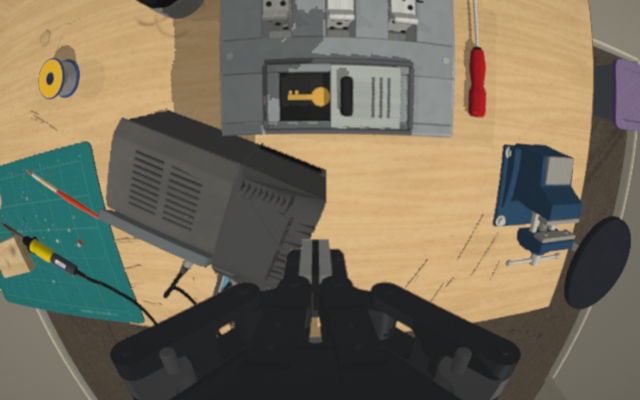

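The key lies open (wrist px (308,97)) and the cover is at its right end. The bystanders appear where they were. Last, a numeric check of the cover and bystanders.

Run:
```python
from prof import *
from rig import *
import cv2
ct=pickle.load(open('b.pkl','rb'))[0];c0=pickle.load(open('top0.pkl','rb'))
v,u=np.mgrid[0:400,0:640];z=ct['z_map']
Q=np.stack([(u-ct['cx'])/ct['fx']*z,(v-ct['cy'])/ct['fy']*z,z],-1);W=(Q-ct['t'])@ct['R']
d=W-np.r_[c,.07];m=(ct['pixels'].astype(int).sum(-1)<110)&(d[...,2]>.012)&(abs(d@ex+.053)<.02)&(abs(d@ey)<.08)
print('ridge y',(d@ey)[m].mean(),'slid',.0476-(d@ey)[m].mean(),m.sum())
dz=abs(ct['z_map']-c0['z_map'])>.006
for n,(a,b,e,f) in dict(jar=(200,240,180,220),screw=(372,390,200,285),tape=(305,360,145,198),pliers=(255,288,145,195)).items(): print(n,dz[e:f,a:b].sum())
```

```text
ridge y -0.004091014419452567 slid 0.05169101441945257 54
jar 46
screw 46
tape 102
pliers 45
```

```bash
python3 -c "
from rig import *
print(sign_off(), read_state()['time_s'])"
```

```text
the job is handed in; nothing more can be done
the job is handed in; nothing more can be done
```

The key case is open and the job is handed in, at about 15 s of the 54 s allowed. I rolled the right wheel to three dots in three strokes and the left wheel to four dots. I then slid the cover right to its stop, backed off and lifted clear.

- **One retry:** the first left-wheel stroke skimmed over a rib. The three-dot face stayed up, and I redid the stroke lower.
- **Wheels:** the pictures show 4, 1, 3. The depth profile puts all three within about 0.05 rad of upright, with the middle wheel unchanged within noise.
- **Cover:** the ridge moved 51.7 mm against a nominal 52 mm. The push rose to about 14 N with no further motion. The key lies open.
- **Things round the case:** in the top picture they lie where they were. My depth comparison flagged some differing pixels in each region (45 to 102). I took these as edge noise and did not check further.

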